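Zero the dividing fixture and thread its index pin

TASK

Turn the black knob of the dividing fixture until its red pointer stands at the yellow zero mark, so that the brass bushing on the turning plate comes under the one on the fixed bracket. Then take the orange-handled index pin out of its wooden holder and thread it from above through the upper and then the lower bushing, until its foot shows below the plate but hangs clear of the base disc. Finish while holding the pin there, upright in the gripper (do not let go, a workmate will fit the clip), and leave the jars, mug, tape roll and stamp block where they are.

Things in the scene. Friction and masses are not known exactly. Their poses are not given: they have to be found in the camera images.
- fixture: dividing fixture, fixed to the bench: grey base disc 212 mm across, 10 mm thick (its top at z 0.010), total height 143 mm. Origin: on the spindle axis at bench level; z up. Its -x axis points from the spindle to the yellow zero mark on the scale arc (99 mm out), its -y axis to the fixed bracket (column 100 to 124 mm out) that carries the upper bushing. Bracket top z 0.096.
- index_plate (a joint): angle of the turning plate with its knob, rad; 0 = red pointer at the yellow zero mark and lower bushing exactly under the upper one; grows counter-clockwise seen from above; starts at -1.2 to -0.5, stops at -1.6 and 0.5. It turns with light friction (0.06 N m) and stays where it is left.
- knob_grip (a point): point to grip on the black bar knob, on the spindle axis 130 mm above the bench; the point turns with the plate and its x axis runs along the bar (-x is the end with the red line, over the pointer). Bar 52 mm long, 14 mm thick (along the point's y), z 0.111 to 0.143; free all round at that height.
- upper_bush (a point): centre of the mouth of the fixed upper brass bushing, 72 mm from the spindle axis, 104 mm above the bench. Vertical bore 13 mm, mouth flared to 21 mm over the top 6 mm; bushing from z 0.084 to 0.104, 29 mm outside.
- lower_bush (a point): centre of the mouth of the lower brass bushing, carried by the turning plate at 72 mm from the spindle axis, 60 mm above the bench. Same bore 13 mm and 21 mm mouth; bushing from z 0.040 to 0.060, so between base disc and its underside there are 30 mm of air.
- index_pin: index pin, 150 mm long, 55 to 110 g, standing upright in its holder at the start: steel shaft 10 mm across and 108 mm long with a chamfered foot, above it an orange handle 16 mm across and 42 mm long. Origin: centre of the foot end (the tip); z runs up to the handle, handle from 108 to 150 mm along z.
- pin_holder: fixed wooden block 56 x 56 x 50 mm holding the pin in a vertical hole 11.5 mm wide and 42 mm deep (the pin's foot stands at z 0.008). Origin: centre of the underside.
- jar_green: bystander: green pigment jar with red lid, 54 mm across, 58 mm high; origin under its centre
- jar_yellow: bystander: yellow pigment jar with black lid, 48 mm across, 78 mm high; origin under its centre
- mug: bystander: white mug, 92 x 123 x 95 mm high with handle; origin at its underside
- tape_roll: bystander: roll of masking tape lying flat, 98 mm across, 25 mm high; origin under its centre
- stamp_block: bystander: wooden stamp block with knob, 62 x 62 x 64 mm; origin under its centre
There are look-alikes about, which are no part of the job. Of the things that look like the pin_holder, take the one that is farthest to the robot's left at the start.

How it is judged:
On the way, in this order (a step that is already met when the one before it is completed fails the run):
1. the plate is turned to zero (pointer within 0.06 rad of the mark) while the pin is still in its holder (value of joint index_plate between -0.06 and 0.06 rad and horizontal distance between index_pin and pin_holder below 0.02 m), for 0.2 s.
2. the pin, held by the gripper, has its foot through the upper bushing (height (world z) of index_pin below 0.082 m and horizontal distance between index_pin and upper_bush below 0.008 m and contact force between the fingers and index_pin above 2 N), for 0.05 s.
3. the pin, held by the gripper, has its foot through the lower bushing as well (height (world z) of index_pin between 0.012 and 0.038 m and horizontal distance between index_pin and lower_bush below 0.006 m and horizontal distance between index_pin and upper_bush below 0.006 m and angle between index_pin's own z axis and vertical below 0.1 rad and contact force between the fingers and index_pin above 2 N), for 0.1 s.
At the end, for the whole second after the job is handed in: The plate reads zero within 0.06 rad; the pin is upright within 0.1 rad, its foot within 6 mm of both bushing axes, between 12 and 38 mm above the bench (below the plate's bushing, not on the base disc); the gripper is holding it and it is still (all of step 3 and value of joint index_plate between -0.06 and 0.06 rad and linear speed of index_pin below 0.02 m/s); the arm keeps its last pose, push and grip.
It fails at once if a bystander (jar, mug, tape roll, stamp block) is moved by more than 30 mm (distance of any of jar_green, jar_yellow, mug, tape_roll, stamp_block from where it was at the start of the episode above 0.03 m).
It also fails if it takes over 53 s, if anything falls off the work surface, if the arm or the gripper's body presses on something with over 40 N, if the wrist force passes 120 N, or if a joint passes its speed limit or range.

ROBOT

A 7-joint arm with a two-finger parallel gripper is mounted at the origin on a cart in front of the work surface, level with it; the furniture and walls round the work are solid. World frame = base frame: x ahead of the robot, y to its left, z up, the work surface at z = 0. Lengths are in m, angles in rad, forces in N, time in s.
With the tool pointing down it reaches from about 0.4 to 0.85 m from the base axis. Payload 10.4 kg.
Tool frame: the origin (TCP) lies on the centre line of the jaws, within the pads' length; the fingertips stand 11 mm ahead of it and the grasp point (between the pads) lies 8 mm behind it (manip.finger_overhang is the distance from the TCP to the fingertips, in m); z points along the fingers, y is the line along which they close (so a half turn about z gives the same grasp; the last joint's range is limited). The gripper opens to 85 mm and grips with 20 to 120 N. Pads are 22 mm wide; open, the fingers measure 114 mm over their backs; the gripper's body (76 mm by 85 mm) begins 54 mm behind the grasp point. The pads swing forward as they close: fully open they stand 13 mm farther back than shut.
Start: joints at [1.274, 0.332, -0.065, 1.46, 0.022, 1.35, -0.088], TCP at [0.169, -0.602, 0.22] pointing down, gripper open.
Joint ranges: [-2.6, 2.6], [-0.5, 2.12], [-1.47, 1.34], [0.16, 2.42], [-1.27, 4.41], [0.06, 2.06], [-2.6, 2.6]. Speed limits (rad/s): [2.22, 2.22, 2.79, 2.79, 3.14, 3.14, 3.14].

INTERFACE

Orientations are given as a unit quaternion [x, y, z, w].
In Python, from workcell import manip, imaging, workorder gives the robot as it stands.
- The arm moves only by the tool jog_arm, never from a script. Its argument "deltas" is a list of rows, each an object with "gripper": the opening, from 0 (shut) to 1 (fully open); "offset": the shift along the tool's x, y, z in m, a list of three; "rotation": the turn, a rotation vector about the tool's x, y, z in degrees, a list of three. In form: [{"gripper": gripper, "offset": [tx, ty, tz], "rotation": [ax, ay, az]}, ...]. A call has 1 to 20 rows; each row shifts and turns the commanded pose from where the row before left it, along the tool's axes as they then stand; what a row does not reach is not made up. A row lasts 1/10 s, in which the tool goes at most 50 mm and 8.59 degrees, less where a joint would pass 70% of its speed; a pose out of reach is approached as far as the arm can. A call with a gripper value outside its range is refused whole. The fingers move at their own pace and stop on an object; "newtons" is the grip in N (left out, the last holds). Time passes only in rows, so rows that do not move let the fingers close. It gives the time, the measured TCP pose, the force, the opening and the grip force at its end, in the units of the state.
- manip.get_obs(): the state, without advancing time (a new reading comes with each control period).
- imaging.camera(name): name is "scene" or "top" or "wrist"; returns the picture (384x512x3 uint8, blue, green, red); there is no depth.
- imaging.camera_model(name): a dict with "camera_matrix" (3x3 intrinsics, pixels), "world_to_cam" (4x4, takes a point from world to camera coordinates); the wrist camera has in their place "hand_eye" (4x4, takes a point from camera to tool coordinates, whose origin is the TCP and whose axes are the flange's). Camera axes: x right, y up, looking along -z (the intrinsics and any distortion apply to the point x, -y, -z); pixel columns grow to the right and rows downward; lengths in m; the calibration is good to about 2 mm. A picture is of the moment at which its call begins: read the wrist's pose just before it. camera_model takes no time and is no camera call.
- workorder.hand_in(): hands the job in; it is judged then, once.
The state is a dict: "clock": time; "joint_pos": joint angles; "joint_velocities": joint speeds; "tau": joint torques, N m; "position": TCP position; "ee_rot": TCP orientation; "ft_force": force on the tool from outside, world axes, zero at the start; "torque": the same for the moment, N m; "grip_width": opening from 0.0 (shut) to 1.0 (fully open); "grasp_force": force on a finger pad.
Only numpy, scipy, OpenCV 4.12 (cv2) and the standard library are available. Lean on these libraries where they do the work, as an engineer would, in place of code of your own. Each camera call takes 0.05 s, during which the arm holds its last target. There are 200 camera calls.

## Working session

There is one attempt and no reset: what is moved stays moved. The work goes in short steps, Python scripts to look and compute and a tool call to move; the robot and the scene stay as the last step left them, time stands still between calls to the robot, and variables do not carry over. Pictures are saved under pics/ and viewed, at most 10 in all, crops included, and the job is handed in when it is done.

Besides the shell and the picture viewer there is one more tool, called after "Call:" by a JSON object that holds its "api" and its "payload". jog_arm: Moves the arm, as the interface text tells. Its arguments: {"type":"object","properties":{"deltas":{"type":"array","items":{"type":"object","properties":{"gripper":{"type":"number"},"offset":{"type":"array","items":{"type":"number"}},"rotation":{"type":"array","items":{"type":"number"}}}}},"newtons":{"type":"number"}},"required":["deltas"]}

```bash
mkdir -p pics; ls
python3 - <<'E'
from workcell import manip, imaging
import cv2, numpy as np, json
o=manip.get_obs(); print({k:np.round(v,3).tolist() for k,v in o.items()})
ims=[]
for n in ("scene","top"):
    im=imaging.camera(n); cv2.imwrite(f"pics/{n}0.png",im)
    m=imaging.camera_model(n); print(n,{k:np.round(v,4).tolist() if not isinstance(v,str) else v for k,v in m.items()})
print({k:np.round(v,4).tolist() if not isinstance(v,str) else v for k,v in imaging.camera_model("wrist").items()})
E
```

```text
pics
{'clock': 0.0, 'joint_pos': [1.274, 0.333, -0.065, 1.461, 0.022, 1.35, -0.089], 'joint_velocities': [0.0, -0.0, 0.0, -0.001, -0.001, -0.001, -0.001], 'tau': [-0.0, -62.543, 0.049, -39.161, 0.016, 0.01, -0.0], 'position': [0.169, -0.601, 0.22], 'ee_rot': [0.991, 0.136, -0.0, -0.001], 'ft_force': [0.93, -0.91, -0.54], 'torque': [0.052, 0.002, -0.028], 'grasp_force': 0.0, 'grip_width': 0.998}
scene {'camera_matrix': [[498.242, 0.0, 254.9535], [0.0, 498.242, 200.7955], [0.0, 0.0, 1.0]], 'world_to_cam': [[0.7892, -0.614, 0.0109, -0.446], [0.2747, 0.3688, 0.888, -0.1907], [-0.5492, -0.6978, 0.4598, -1.4914], [0.0, 0.0, 0.0, 1.0]]}
top {'camera_matrix': [[383.7928, 0.0, 250.6388], [0.0, 383.7928, 197.0019], [0.0, 0.0, 1.0]], 'world_to_cam': [[0.0232, -0.9997, -0.0084, -0.1042], [0.9919, 0.022, 0.1253, -0.5275], [-0.1251, -0.0113, 0.9921, -1.7576], [0.0, 0.0, 0.0, 1.0]]}
{'camera_matrix': [[294.1533, 0.0, 253.7302], [0.0, 294.1533, 194.2733], [0.0, 0.0, 1.0]], 'hand_eye': [[0.0003, 0.9602, 0.2791, 0.0713], [1.0, -0.0004, 0.0003, 0.0007], [0.0005, 0.2791, -0.9602, -0.1528], [0.0, 0.0, 0.0, 1.0]]}
```

View pics/scene0.png

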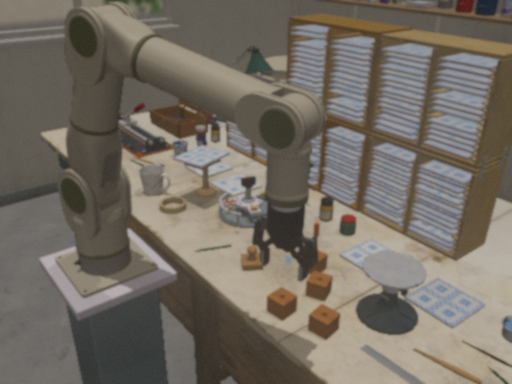

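View pics/top0.png

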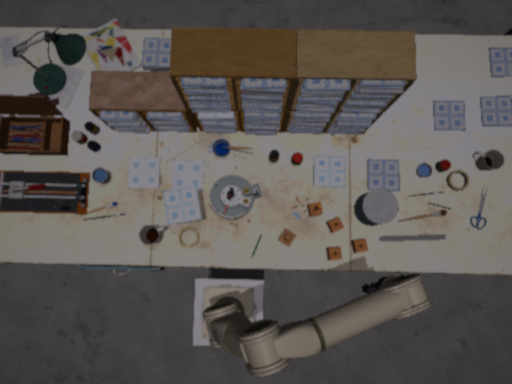

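The scene view shows the fixture at about (243,205), partly behind the arm, and the pin's orange handle at (317,230). The top view shows the fixture at (235,196).

Holder look-alikes in the top view are at (315,209), (335,224), (334,253) and (360,246). The stamp block is at (287,237). The one farthest to the robot's left (smallest column) is (315,209), so I'll check it in a close crop.

```bash
cat > h.py <<'E'
from workcell import manip, imaging
import cv2, numpy as np
from scipy.spatial.transform import Rotation as R
def cam(n, obs=None):
    m=imaging.camera_model(n); K=np.array(m["camera_matrix"])
    if n=="wrist":
        T=np.eye(4);T[:3,:3]=R.from_quat(obs["ee_rot"]).as_matrix();T[:3,3]=obs["position"]
        W=T@np.array(m["hand_eye"])
    else: W=np.linalg.inv(np.array(m["world_to_cam"]))
    return K,W
def onplane(c,uv,z):
    K,W=c; d=np.linalg.inv(K)@[uv[0],uv[1],1]; d=W[:3,:3]@(d*[1,-1,-1]); o=W[:3,3]
    return o+d*(z-o[2])/d[2]
def proj(c,p):
    K,W=c; q=np.linalg.inv(W)@np.append(p,1); q=K@(q[:3]*[1,-1,-1]); return q[:2]/q[2]
E
python3 - <<'E'
from h import *
t=cv2.imread("pics/top0.png"); s=cv2.imread("pics/scene0.png")
a=cv2.resize(t[165:230,203:268],(390,390),interpolation=cv2.INTER_CUBIC)
b=cv2.resize(t[195:265,280:375],(400,295),interpolation=cv2.INTER_CUBIC)
d=cv2.resize(s[165:285,210:340],(420,388),interpolation=cv2.INTER_CUBIC)
im=np.zeros((590,800,3),np.uint8); im[:390,:390]=a; im[:388,380:800]=d; im[:390,:380]=a[:,:380]; 
im[390:590,:271]=cv2.resize(b,(271,200)); 
cv2.imwrite("pics/c1.png",np.clip(im*1.4,0,255).astype(np.uint8))
c=cam("top")
for uv,z in [((234,196),.01),((315,209),.05),((335,224),.05),((334,253),.05),((360,246),.05),((287,237),.06),((189,237),.02),((274,156),.07),((297,158),.05),((150,235),.09)]: print(uv,onplane(c,uv,z).round(3))
E
```

```text
(234, 196) [ 0.536 -0.013  0.01 ]
(315, 209) [ 0.479 -0.389  0.05 ]
(335, 224) [ 0.412 -0.481  0.05 ]
(334, 253) [ 0.28  -0.476  0.05 ]
(360, 246) [ 0.315 -0.593  0.05 ]
(287, 237) [ 0.347 -0.261  0.06 ]
(189, 237) [0.338 0.19  0.02 ]
(274, 156) [ 0.719 -0.196  0.07 ]
(297, 158) [ 0.716 -0.305  0.05 ]
(150, 235) [0.341 0.353 0.09 ]
```

View pics/c1.png

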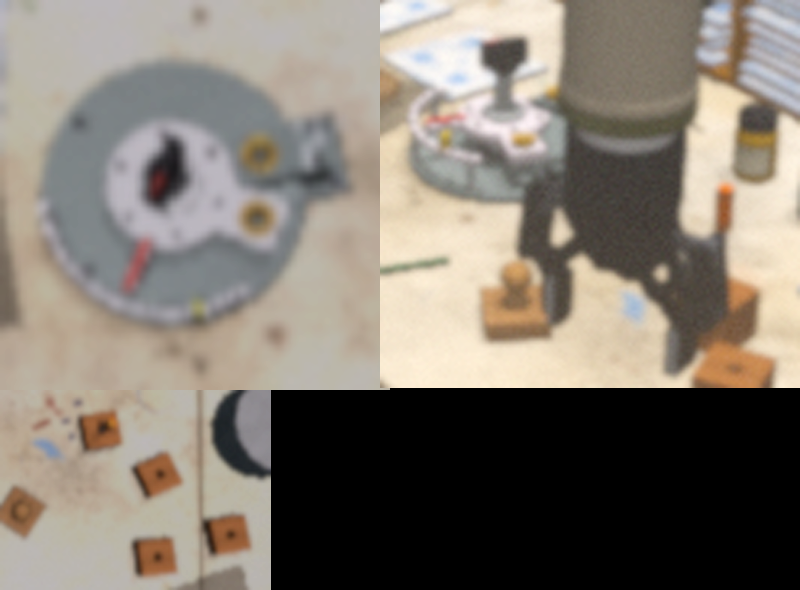

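The crop shows the pin's dark shaft in the hole of holder (315,209), and the orange handle stands at the same place in the scene view, so the choice holds. In top pixels the fixture has its disc centre at (231.7,197), knob at (230.5,193), upper bush at (246.7,190), lower bush at (246,201), yellow mark at (236,217) and red pointer at (226,209).

```bash
cat >> h.py <<'E'
def todelta(target,yaw=None):
    o=manip.get_obs(); r=R.from_quat(o["ee_rot"]); d=r.inv().apply(np.array(target)-o["position"])
    x=r.as_matrix()[:,0]; y0=np.arctan2(x[1],x[0]); print("tool delta",d.round(4),"yaw",round(y0,4), "tilt",r.as_matrix()[2].round(4))
    if yaw is not None: print("rot z deg", round(np.degrees(-(yaw-y0)),2))
E
python3 - <<'E'
from h import *
c=cam("top")
P={k:onplane(c,uv,z) for k,uv,z in [("disc",(231.7,197),.01),("knob",(230.5,193.3),.143),("ub",(246.7,190.3),.104),("lb",(246,201.2),.06),("zero",(236,216.7),.05),("ptr",(225.8,208.7),.06),("holder",(315,209),.05)]}
for k in P: print(k,P[k].round(3))
C=P["disc"]
for k in ("ub","lb","zero","ptr"):
    d=P[k]-C; print(k,np.hypot(d[0],d[1]).round(3),np.degrees(np.arctan2(d[1],d[0])).round(1))
todelta([.47,-.02,.34])
E
```

```text
disc [ 0.531 -0.002  0.01 ]
knob [ 0.53  -0.005  0.143]
ub [ 0.551 -0.075  0.104]
lb [ 0.506 -0.072  0.06 ]
zero [ 0.435 -0.027  0.05 ]
ptr [0.47 0.02 0.06]
holder [ 0.479 -0.389  0.05 ]
ub 0.075 -74.5
lb 0.073 -109.3
zero 0.099 -165.4
ptr 0.065 159.8
tool delta [ 0.4471 -0.4785 -0.1198] yaw 0.2738 tilt [-1.0e-04 -1.3e-03 -1.0e+00]
```

Call:
{"api": "jog_arm", "payload": {"deltas": [{"offset": [0, 0, -0.04]}, {"offset": [0, 0, -0.04]}, {"offset": [0.029, -0.0255, 0]}, {"offset": [0.029, -0.0255, 0]}, {"offset": [0.029, -0.0255, 0]}, {"offset": [0.029, -0.0255, 0]}, {"offset": [0.029, -0.0255, 0]}, {"offset": [0.029, -0.0255, 0]}, {"offset": [0.029, -0.0255, 0]}, {"offset": [0.029, -0.0255, 0]}, {"offset": [0.029, -0.0255, 0]}, {"offset": [0.029, -0.0255, 0]}, {"offset": [0.029, -0.0255, 0]}, {"offset": [0.029, -0.0255, 0]}, {"offset": [0.029, -0.0255, 0]}, {"offset": [0.029, -0.0255, 0]}, {"offset": [0.029, -0.0255, 0]}, {"offset": [0.029, -0.0255, 0]}, {"offset": [0.029, -0.0255, 0]}, {"offset": [0.029, -0.0255, 0]}]}}

```text
schema error: expected keys gripper, offset, rotation
```

Call:
{"api": "jog_arm", "payload": {"deltas": [{"offset": [0, 0, 0]}, {"offset": [0, 0, 0]}]}}

```text
schema error: expected keys gripper, offset, rotation
```

Run:
```python
from h import *
import pickle
o=manip.get_obs(); im=imaging.camera("wrist"); cv2.imwrite("pics/w1.png",im); pickle.dump(o,open("w1.pkl","wb"))
print(o["clock"],o["position"],o["joint_velocities"])
s=imaging.camera("scene"); cv2.imwrite("pics/s1.png",s)
t=imaging.camera("top"); cv2.imwrite("pics/t1.png",t)
cv2.imwrite("pics/w1b.png",cv2.resize(im,(800,600),interpolation=cv2.INTER_CUBIC))
```

```text
0.1 [ 0.16888533 -0.60139872  0.21959479] [ 3.79488940e-04 -6.53412623e-04 -3.37178037e-04 -5.00349040e-04
 -3.44422260e-05  6.02947397e-04 -3.05917465e-04]
```

View pics/w1b.png

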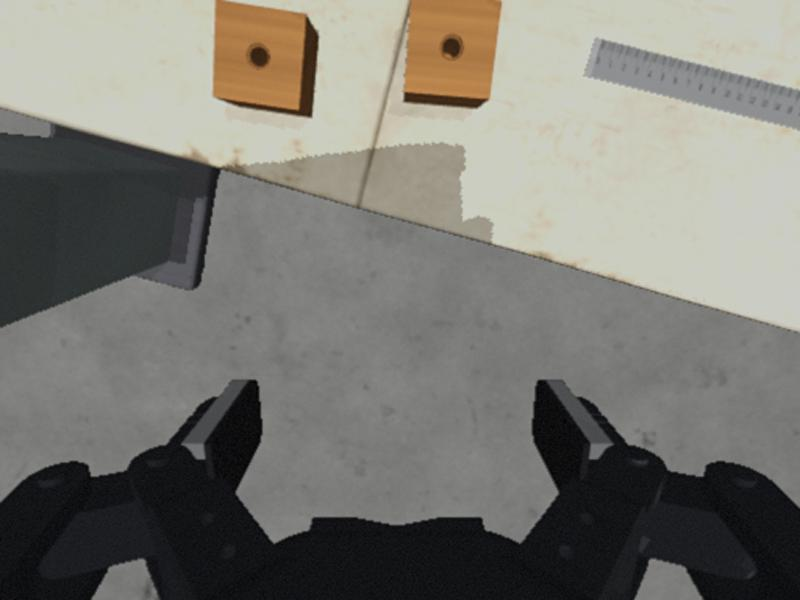

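The arm did not move because every row needs all three keys. The wrist view shows two empty look-alike holders at (260,55) and (452,45).

Call:
{"api": "jog_arm", "payload": {"deltas": [{"gripper": 1, "offset": [0, 0, -0.04], "rotation": [0, 0, 0]}, {"gripper": 1, "offset": [0, 0, -0.04], "rotation": [0, 0, 0]}, {"gripper": 1, "offset": [0.029, -0.0255, 0], "rotation": [0, 0, 0]}, {"gripper": 1, "offset": [0.029, -0.0255, 0], "rotation": [0, 0, 0]}, {"gripper": 1, "offset": [0.029, -0.0255, 0], "rotation": [0, 0, 0]}, {"gripper": 1, "offset": [0.029, -0.0255, 0], "rotation": [0, 0, 0]}, {"gripper": 1, "offset": [0.029, -0.0255, 0], "rotation": [0, 0, 0]}, {"gripper": 1, "offset": [0.029, -0.0255, 0], "rotation": [0, 0, 0]}, {"gripper": 1, "offset": [0.029, -0.0255, 0], "rotation": [0, 0, 0]}, {"gripper": 1, "offset": [0.029, -0.0255, 0], "rotation": [0, 0, 0]}, {"gripper": 1, "offset": [0.029, -0.0255, 0], "rotation": [0, 0, 0]}, {"gripper": 1, "offset": [0.029, -0.0255, 0], "rotation": [0, 0, 0]}, {"gripper": 1, "offset": [0.029, -0.0255, 0], "rotation": [0, 0, 0]}, {"gripper": 1, "offset": [0.029, -0.0255, 0], "rotation": [0, 0, 0]}, {"gripper": 1, "offset": [0.029, -0.0255, 0], "rotation": [0, 0, 0]}, {"gripper": 1, "offset": [0.029, -0.0255, 0], "rotation": [0, 0, 0]}, {"gripper": 1, "offset": [0.029, -0.0255, 0], "rotation": [0, 0, 0]}, {"gripper": 1, "offset": [0.029, -0.0255, 0], "rotation": [0, 0, 0]}, {"gripper": 1, "offset": [0.029, -0.0255, 0], "rotation": [0, 0, 0]}, {"gripper": 1, "offset": [0.029, -0.0255, 0], "rotation": [0, 0, 0]}]}}

```text
clock: 2.25
position: [0.5481, -0.0174, 0.3004]
ee_rot: [0.991, 0.136, 0.0, 0.0]
ft_force: [1.1, -0.1, -0.1]
grip_width: 0.998
grasp_force: 0.0
```

Call:
{"api": "jog_arm", "payload": {"deltas": [{"gripper": 1, "offset": [0, 0, 0], "rotation": [0, 0, 0]}, {"gripper": 1, "offset": [0, 0, 0], "rotation": [0, 0, 0]}]}}

```text
clock: 2.45
position: [0.5475, -0.0179, 0.3]
ee_rot: [0.991, 0.137, -0.0, -0.0]
ft_force: [0.2, -0.3, 0.1]
grip_width: 1.0
grasp_force: 0.0
```

Run:
```python
from h import *
import pickle
o=manip.get_obs(); im=imaging.camera("wrist"); cv2.imwrite("pics/w1.png",im); pickle.dump(o,open("w1.pkl","wb"))
print(o["clock"],o["position"],o["joint_velocities"].round(3))
s=imaging.camera("scene"); cv2.imwrite("pics/s1.png",s)
t=imaging.camera("top"); cv2.imwrite("pics/t1.png",t)
cv2.imwrite("pics/w1b.png",cv2.resize(im,(800,600),interpolation=cv2.INTER_CUBIC))
```

```text
2.45 [ 0.54751201 -0.01791234  0.29996641] [ 0.03  -0.02   0.029  0.011  0.002 -0.001  0.006]
```

View pics/w1b.png

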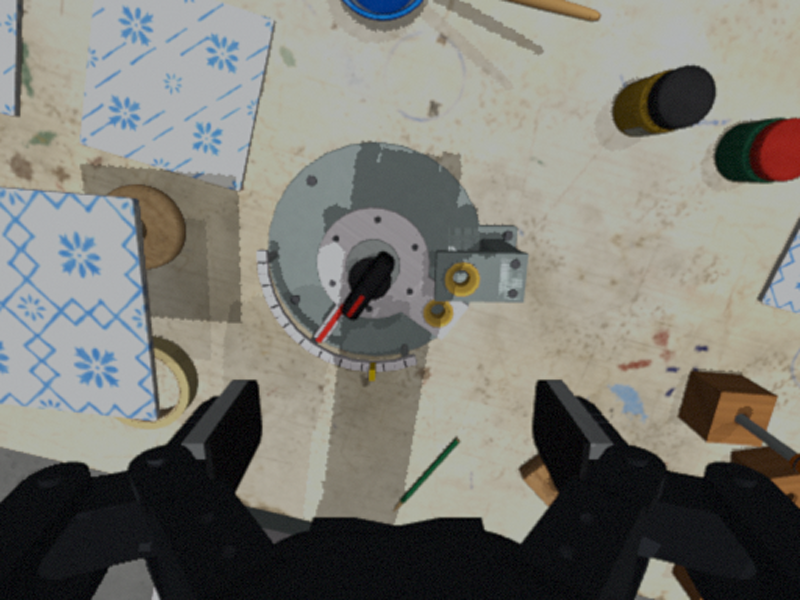

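The wrist view, scaled up 1.5625 times, shows the knob at (369,285) with its red line towards the lower left and the pointer at (330,325). The yellow zero mark is at (372,372), the upper bush at (461,279) and the lower bush at (437,312). The correct holder is at (740,410), with the pin's shaft leaning out of view.

Run:
```python
from h import *
import pickle
o=pickle.load(open("w1.pkl","rb")); im=cv2.imread("pics/w1.png"); c=cam("wrist",o)
h=cv2.cvtColor(im,cv2.COLOR_BGR2HSV)
def blobs(m,lab):
    n,_,st,ce=cv2.connectedComponentsWithStats(m)
    for i in range(1,n):
        if st[i,4]>8: print(lab,ce[i].round(1),st[i])
roi=np.zeros(h.shape[:2],np.uint8); roi[85:250,165:345]=255
blobs(cv2.inRange(h,(18,110,60),(32,255,255))&roi,"yel")
blobs((cv2.inRange(h,(0,130,80),(8,255,255))|cv2.inRange(h,(172,130,80),(180,255,255)))&roi,"red")
blobs(cv2.inRange(h,(0,0,0),(180,255,45))&roi,"blk")
for k,uv,z in [("ub",(461,279),.104),("lb",(437.5,312),.06),("zero",(372,372),.05),("knobA",(388,258),.143),("knobB",(350,313),.143),("holder",(743,411),.05)]:
    print(k,onplane(c,np.array(uv)/1.5625,z).round(4))
```

```text
yel [295.7 178.9] [285 168  22  22 311]
yel [280.1 200.6] [271 192  19  17 211]
yel [237.7 237.9] [236 232   5  12  46]
red [227.3 195.2] [222 189  11  14  49]
red [210.4 208. ] [202 195  17  24  83]
blk [310.6 157.8] [307 154  11   7  43]
blk [235.7 179.7] [219 161  33  44 777]
blk [343.7 247. ] [343 244   2   6   9]
ub [ 0.5514 -0.0694  0.104 ]
lb [ 0.5086 -0.0675  0.06  ]
zero [ 0.4316 -0.0269  0.05  ]
knobA [ 0.559  -0.0091  0.143 ]
knobB [0.5138 0.0062 0.143 ]
holder [ 0.4906 -0.3869  0.05  ]
```

Call:
{"api": "jog_arm", "payload": {"deltas": [{"gripper": 1, "offset": [-0.0042, -0.01, 0.02], "rotation": [0, 0, 7]}, {"gripper": 1, "offset": [0, 0, 0.02], "rotation": [0, 0, 7]}, {"gripper": 1, "offset": [-0.0085, -0.0055, 0.02], "rotation": [0, 0, 7]}, {"gripper": 1, "offset": [0, 0, 0.02], "rotation": [0, 0, 7]}, {"gripper": 0.7, "offset": [0, 0, 0], "rotation": [0, 0, 7.3]}, {"gripper": 0.6, "offset": [0, 0, 0], "rotation": [0, 0, 0]}, {"gripper": 0.6, "offset": [0, 0, 0], "rotation": [0, 0, 0]}]}}

```text
clock: 3.3
position: [0.5322, -0.0057, 0.2208]
ee_rot: [0.986, -0.169, 0.0, 0.0]
ft_force: [-0.5, 0.6, -0.3]
grip_width: 0.594
grasp_force: 0.0
```

Run:
```python
from h import *
import pickle
o=manip.get_obs(); im=imaging.camera("wrist"); cv2.imwrite("pics/w2.png",im); pickle.dump(o,open("w2.pkl","wb"))
todelta([.534,-.001,.126],np.radians(-19.6))
cv2.imwrite("pics/w2b.png",np.clip(cv2.resize(im[150:384,100:412],(800,600),interpolation=cv2.INTER_CUBIC)*1.6,0,255).astype(np.uint8))
```

```text
tool delta [ 0.     -0.0048  0.0949] yaw -0.3398 tilt [ 0.0011 -0.     -1.    ]
rot z deg 0.13
```

View pics/w2b.png

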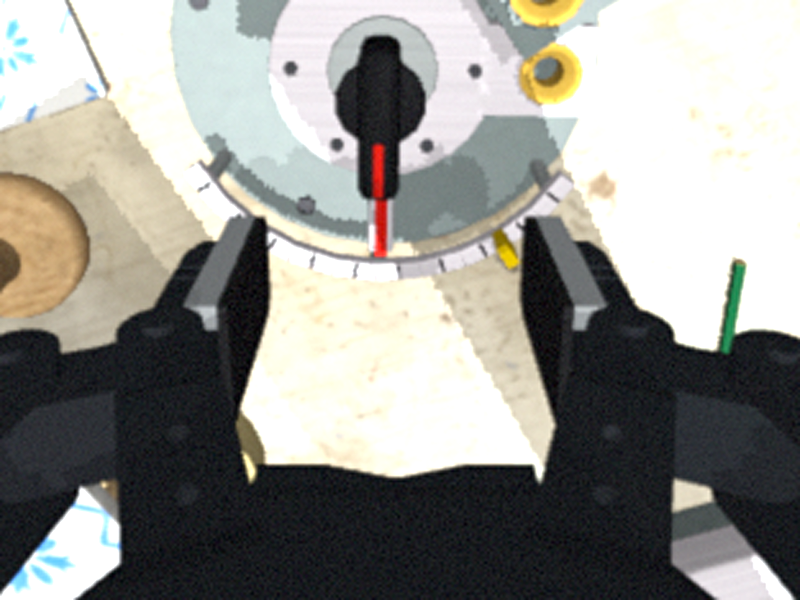

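The crop shows the bar knob upright at column 379, parallel to the finger pads, whose midline is at about 395. That is the 5 mm offset in tool -y that I worked out. The red pointer is below it at (380,230).

Call:
{"api": "jog_arm", "payload": {"deltas": [{"gripper": 0.6, "offset": [0, -0.0048, 0.025], "rotation": [0, 0, 0]}, {"gripper": 0.6, "offset": [0, 0, 0.025], "rotation": [0, 0, 0]}, {"gripper": 0.6, "offset": [0, 0, 0.025], "rotation": [0, 0, 0]}, {"gripper": 0.6, "offset": [0, 0, 0.02], "rotation": [0, 0, 0]}, {"gripper": 0.4, "offset": [0, 0, 0], "rotation": [0, 0, 0]}, {"gripper": 0, "offset": [0, 0, 0], "rotation": [0, 0, 0]}, {"gripper": 0, "offset": [0, 0, 0], "rotation": [0, 0, 0]}, {"gripper": 0, "offset": [0, 0, 0], "rotation": [0, 0, 0]}, {"gripper": 0, "offset": [0, 0, 0], "rotation": [0, 0, 0]}, {"gripper": 0, "offset": [0, 0, 0], "rotation": [0, 0, 0]}], "newtons": 30}}

```text
clock: 4.35
position: [0.5344, -0.0007, 0.1268]
ee_rot: [0.985, -0.17, 0.001, 0.0]
ft_force: [-2.9, -1.1, 6.2]
grip_width: 0.15
grasp_force: 31.7
```

Call:
{"api": "jog_arm", "payload": {"deltas": [{"gripper": 0, "offset": [0, 0, 0], "rotation": [0, 0, -5]}, {"gripper": 0, "offset": [0, 0, 0], "rotation": [0, 0, -5]}, {"gripper": 0, "offset": [0, 0, 0], "rotation": [0, 0, -5]}, {"gripper": 0, "offset": [0, 0, 0], "rotation": [0, 0, -5]}, {"gripper": 0, "offset": [0, 0, 0], "rotation": [0, 0, -5]}, {"gripper": 0, "offset": [0, 0, 0], "rotation": [0, 0, -5]}, {"gripper": 0, "offset": [0, 0, 0], "rotation": [0, 0, -4.7]}, {"gripper": 0, "offset": [0, 0, 0], "rotation": [0, 0, 0]}, {"gripper": 0, "offset": [0, 0, 0], "rotation": [0, 0, 0]}, {"gripper": 0, "offset": [0, 0, 0], "rotation": [0, 0, 0]}]}}

```text
clock: 5.35
position: [0.5345, 0.0002, 0.1268]
ee_rot: [0.991, 0.132, 0.001, 0.0]
ft_force: [-1.8, 1.7, 6.5]
grip_width: 0.151
grasp_force: 31.7
```

Run:
```python
from h import *
import pickle
o=manip.get_obs(); print(o["position"]); todelta([.534,-.001,.126],np.radians(14.9))
im=imaging.camera("wrist"); cv2.imwrite("pics/w3.png",im); pickle.dump(o,open("w3.pkl","wb"))
t=imaging.camera("top");cv2.imwrite("pics/t3.png",t)
cv2.imwrite("pics/w3b.png",np.clip(cv2.resize(im,(800,600),interpolation=cv2.INTER_CUBIC)*1.5,0,255).astype(np.uint8))
```

```text
[5.34460634e-01 2.43017794e-04 1.26817172e-01]
tool delta [-0.0008  0.0011  0.0008] yaw 0.2642 tilt [ 2.2e-03  4.0e-04 -1.0e+00]
rot z deg 0.23
```

View pics/w3b.png

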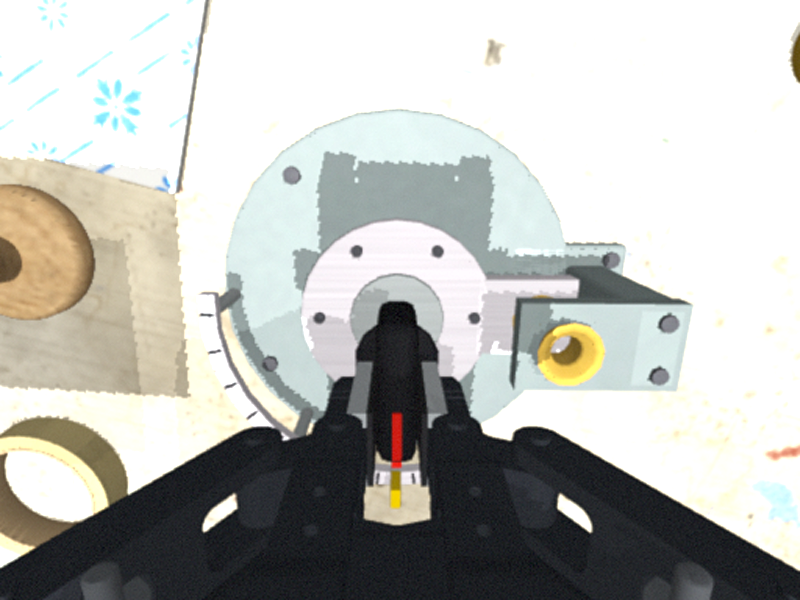

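The view shows the red line at (397,435) in line with the yellow mark at (396,495), so the plate reads zero. The upper bush mouth is at about (571,353), with the bracket edges level in the image. Next I release, lift and head for the pin.

Call:
{"api": "jog_arm", "payload": {"deltas": [{"gripper": 0.3, "offset": [0, 0, 0], "rotation": [0, 0, 0]}, {"gripper": 0.6, "offset": [0, 0, 0], "rotation": [0, 0, 0]}, {"gripper": 0.6, "offset": [0, 0, 0], "rotation": [0, 0, 0]}, {"gripper": 0.6, "offset": [0, 0, -0.04], "rotation": [0, 0, 0]}, {"gripper": 0.6, "offset": [0, 0, -0.04], "rotation": [0, 0, 0]}, {"gripper": 0.6, "offset": [0, 0, -0.04], "rotation": [0, 0, 0]}, {"gripper": 0.6, "offset": [0, 0, -0.04], "rotation": [0, 0, 0]}, {"gripper": 0.6, "offset": [0, 0, -0.03], "rotation": [0, 0, 0]}, {"gripper": 0.6, "offset": [0, 0, 0], "rotation": [0, 0, 0]}, {"gripper": 0.6, "offset": [0, 0, 0], "rotation": [0, 0, 0]}]}}

```text
clock: 6.45
position: [0.5338, -0.0004, 0.3154]
ee_rot: [0.991, 0.131, 0.0, 0.0]
ft_force: [0.5, -0.1, -0.6]
grip_width: 0.6
grasp_force: 0.0
```

Run:
```python
from h import *
import pickle
o=manip.get_obs(); im=imaging.camera("wrist"); cv2.imwrite("pics/w4.png",im); pickle.dump(o,open("w4.pkl","wb")); c=cam("wrist",o)
def brass(im,c,lab):
    h=cv2.cvtColor(im,cv2.COLOR_BGR2HSV); m=cv2.inRange(h,(18,110,60),(32,255,255))
    n,_,st,ce=cv2.connectedComponentsWithStats(m)
    for i in range(1,n):
        if st[i,4]>60: print(lab,ce[i].round(1),st[i],onplane(c,st[i][:2]+st[i][2:4]/2-.5,.104).round(4))
brass(im,c,"w4")
o3=pickle.load(open("w3.pkl","rb")); brass(cv2.imread("pics/w3.png"),cam("wrist",o3),"w3")
brass(cv2.imread("pics/w1.png"),cam("wrist",pickle.load(open("w1.pkl","rb"))),"w1")
print("w3 hand px",onplane(cam("wrist",o3),np.array([571,353])/1.5625,.104))
# pin from scene (orange handle) and top
for f,n in (("s1","scene"),("t1","top")):
    im=cv2.imread(f"pics/{f}.png"); h=cv2.cvtColor(im,cv2.COLOR_BGR2HSV); m=cv2.inRange(h,(4,190,110),(16,255,255))
    nn,_,st,ce=cv2.connectedComponentsWithStats(m)
    for i in range(1,nn):
        if st[i,4]>12: print(f,ce[i].round(1),st[i])
todelta([.485,-.385,.3],np.radians(15))
```

```text
w4 [387.9   2. ] [378   0  18   6  62] [ 0.7473 -0.0926  0.104 ]
w4 [418.9  59.9] [405  38  34  40 513] [ 0.7066 -0.1519  0.104 ]
w4 [310.1 168.7] [300 159  21  21 354] [ 0.5511 -0.0697  0.104 ]
w3 [509.6  37.1] [507  23   5  29  98] [ 0.6752 -0.1047  0.104 ]
w3 [365.1 226.9] [ 344  207   43   40 1223] [ 0.5521 -0.0696  0.104 ]
w3 [252.8 313.7] [250 301   7  25 152] [ 0.4701 -0.0173  0.104 ]
w1 [365.9   4.8] [347   0  36  12 150] [ 0.7467 -0.0816  0.104 ]
w1 [411.6  66.2] [399  46  31  39 391] [ 0.7081 -0.1551  0.104 ]
w1 [295.7 178.9] [285 168  22  22 311] [ 0.5516 -0.07    0.104 ]
w1 [280.1 200.6] [271 192  19  17 211] [ 0.5203 -0.0599  0.104 ]
w3 hand px [ 0.55250487 -0.0697686   0.104     ]
tool delta [-0.1467  0.3586  0.0146] yaw 0.2632 tilt [-9.e-04 -1.e-04 -1.e+00]
rot z deg 0.08
```

Call:
{"api": "jog_arm", "payload": {"deltas": [{"gripper": 0.6, "offset": [-0.0147, 0.036, 0], "rotation": [0, 0, 0]}, {"gripper": 0.6, "offset": [-0.0147, 0.036, 0], "rotation": [0, 0, 0]}, {"gripper": 0.6, "offset": [-0.0147, 0.036, 0], "rotation": [0, 0, 0]}, {"gripper": 0.6, "offset": [-0.0147, 0.036, 0], "rotation": [0, 0, 0]}, {"gripper": 0.6, "offset": [-0.0147, 0.036, 0], "rotation": [0, 0, 0]}, {"gripper": 0.6, "offset": [-0.0147, 0.036, 0], "rotation": [0, 0, 0]}, {"gripper": 0.6, "offset": [-0.0147, 0.036, 0], "rotation": [0, 0, 0]}, {"gripper": 0.6, "offset": [-0.0147, 0.036, 0], "rotation": [0, 0, 0]}, {"gripper": 0.6, "offset": [-0.0147, 0.036, 0], "rotation": [0, 0, 0]}, {"gripper": 0.6, "offset": [-0.0147, 0.036, 0.015], "rotation": [0, 0, 0]}, {"gripper": 0.6, "offset": [0, 0, 0], "rotation": [0, 0, 0]}, {"gripper": 0.6, "offset": [0, 0, 0], "rotation": [0, 0, 0]}]}}

```text
clock: 7.7
position: [0.4845, -0.3867, 0.298]
ee_rot: [0.991, 0.13, -0.001, -0.001]
ft_force: [-0.2, 1.7, 0.9]
grip_width: 0.598
grasp_force: 0.0
```

Run:
```python
from h import *
import pickle
o=manip.get_obs(); im=imaging.camera("wrist"); cv2.imwrite("pics/w5.png",im); c=cam("wrist",o)
h=cv2.cvtColor(im,cv2.COLOR_BGR2HSV); m=cv2.inRange(h,(3,200,100),(14,255,255))
n,_,st,ce=cv2.connectedComponentsWithStats(m)
for i in range(1,n):
    if st[i,4]>60: print(ce[i].round(1),st[i],onplane(c,ce[i],.158).round(4))
print(h[int(ce[-1][1]),int(ce[-1][0])])
cv2.imwrite("pics/w5b.png",cv2.resize(im,(800,600),interpolation=cv2.INTER_CUBIC))
```

```text
[ 13 210 141]
```

View pics/w5b.png

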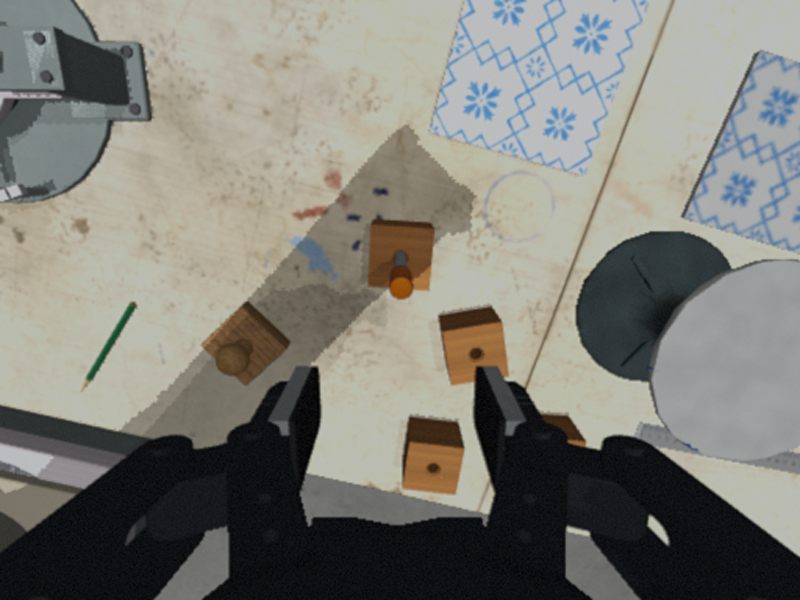

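The view shows the pin's handle top at (401,288), standing in the holder at (401,256). The empty look-alikes are at (475,352) and (433,467), and the stamp block is at (235,355).

Run:
```python
from h import *
o=manip.get_obs(); c=cam("wrist",o); s=1.5625
p=onplane(c,np.array([401,288.5])/s,.158); print(p.round(4), onplane(c,np.array([400.5,260])/s,.05).round(4))
todelta([p[0],p[1],.131],np.radians(15))
```

```text
[ 0.4824 -0.3897  0.158 ] [ 0.4809 -0.3904  0.05  ]
tool delta [-0.0038  0.0036  0.168 ] yaw 0.2637 tilt [-8.0e-04 -2.2e-03 -1.0e+00]
rot z deg 0.11
```

Call:
{"api": "jog_arm", "payload": {"deltas": [{"gripper": 0.6, "offset": [-0.002, 0.002, 0.028], "rotation": [0, 0, 0]}, {"gripper": 0.6, "offset": [-0.002, 0.0016, 0.028], "rotation": [0, 0, 0]}, {"gripper": 0.6, "offset": [0, 0, 0.028], "rotation": [0, 0, 0]}, {"gripper": 0.6, "offset": [0, 0, 0.028], "rotation": [0, 0, 0]}, {"gripper": 0.6, "offset": [0, 0, 0.028], "rotation": [0, 0, 0]}, {"gripper": 0.6, "offset": [0, 0, 0.027], "rotation": [0, 0, 0]}, {"gripper": 0.6, "offset": [0, 0, 0], "rotation": [0, 0, 0]}, {"gripper": 0.3, "offset": [0, 0, 0], "rotation": [0, 0, 0]}, {"gripper": 0, "offset": [0, 0, 0], "rotation": [0, 0, 0]}, {"gripper": 0, "offset": [0, 0, 0], "rotation": [0, 0, 0]}, {"gripper": 0, "offset": [0, 0, 0], "rotation": [0, 0, 0]}, {"gripper": 0, "offset": [0, 0, 0], "rotation": [0, 0, 0]}, {"gripper": 0, "offset": [0, 0, 0], "rotation": [0, 0, 0]}], "newtons": 50}}

```text
clock: 9.05
position: [0.4836, -0.3913, 0.1354]
ee_rot: [0.991, 0.131, 0.001, 0.001]
ft_force: [-0.0, 1.2, 7.0]
grip_width: 0.158
grasp_force: 48.8
```

Call:
{"api": "jog_arm", "payload": {"deltas": [{"gripper": 0, "offset": [0, 0, -0.015], "rotation": [0, 0, 0]}, {"gripper": 0, "offset": [0, 0, -0.02], "rotation": [0, 0, 0]}, {"gripper": 0, "offset": [0, 0, -0.02], "rotation": [0, 0, 0]}, {"gripper": 0, "offset": [0, 0, -0.025], "rotation": [0, 0, 0]}, {"gripper": 0, "offset": [0, 0, -0.03], "rotation": [0, 0, 0]}, {"gripper": 0, "offset": [0, 0, -0.03], "rotation": [0, 0, 0]}, {"gripper": 0, "offset": [0, 0, 0], "rotation": [0, 0, 0]}, {"gripper": 0, "offset": [0, 0, 0], "rotation": [0, 0, 0]}]}}

```text
clock: 9.85
position: [0.4827, -0.3909, 0.2747]
ee_rot: [0.991, 0.131, 0.001, 0.001]
ft_force: [-0.3, 0.8, -1.3]
grip_width: 0.159
grasp_force: 49.0
```

Run:
```python
from h import *
o=manip.get_obs(); im=imaging.camera("wrist"); cv2.imwrite("pics/w6.png",im); s=imaging.camera("scene"); cv2.imwrite("pics/s6.png",s)
print(o["position"],o["grip_width"],o["grasp_force"],o["ft_force"]); todelta([.552,-.0697,.275],np.radians(15))
p=proj(cam("scene"),o["position"]); print(p); x,y=int(p[0]),int(p[1])
a=cv2.resize(s[max(0,y-60):y+90,x-50:x+50],(400,600),interpolation=cv2.INTER_CUBIC)
b=cv2.resize(im[200:384,180:328],(400,497),interpolation=cv2.INTER_CUBIC)
out=np.zeros((600,800,3),np.uint8); out[:a.shape[0],:400]=a; out[:497,400:]=b
cv2.imwrite("pics/c6.png",np.clip(out*1.5,0,255).astype(np.uint8))
```

```text
[ 0.48272397 -0.39087813  0.27466996] 0.158982781117598 49.00015890598297 [-0.33014919  0.80923165 -1.27987048]
tool delta [ 0.151  -0.2916 -0.0021] yaw 0.2633 tilt [-8.e-04 -9.e-04 -1.e+00]
rot z deg 0.09
[320.26819729 185.52119185]
```

View pics/c6.png

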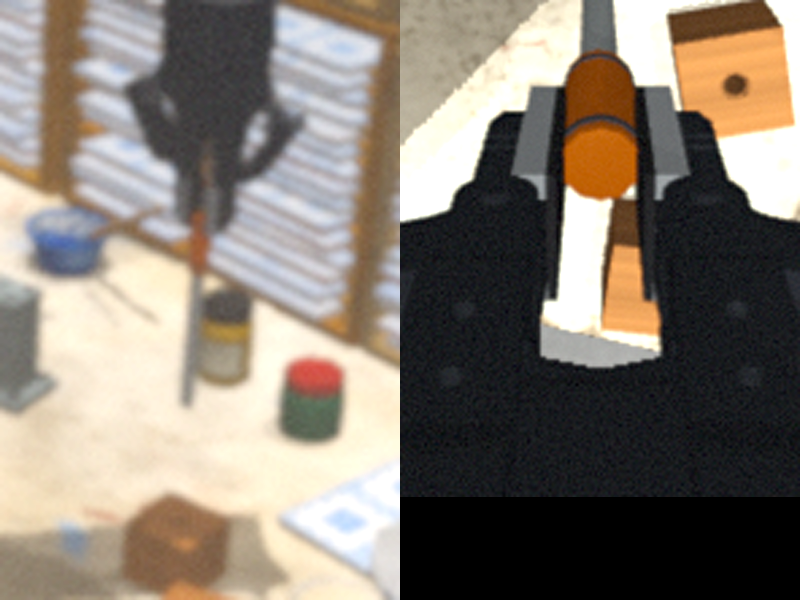

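The pin is held firmly in the jaws and clear of the holder. Its foot is at about (187,402) in the left crop and its handle is centred between the pads at (600,160). I'll measure the foot's offset from the TCP.

Run:
```python
from h import *
o=manip.get_obs(); P=np.array(o["position"]); cs=cam("scene"); cw=cam("wrist",o); Rm=R.from_quat(o["ee_rot"])
fz=P[2]-.1274
foot=np.r_[P[:2],fz]
print("foot if straight", foot.round(4),"scene px",proj(cs,foot).round(1),"meas (316.8,225.2)", "handle bottom px",proj(cs,foot+[0,0,.108]).round(1))
print("wrist px", proj(cw,foot).round(1), proj(cw,foot+[0,0,.108]).round(1), proj(cw,foot+[0,0,.15]).round(1))
s=cv2.imread("pics/s6.png"); w=cv2.imread("pics/w6.png")
for r in (195,200,205,210,215,220,224,227): print(r, s[r,308:330].astype(int).sum(1).tolist())
print()
for r in (120,130,140,150,160,170,180,190,200,210): print(r, w[r,240:270].astype(int).sum(1).tolist())
```

```text
foot if straight [ 0.4821 -0.3906  0.1453] scene px [316.8 226.6] meas (316.8,225.2) handle bottom px [319.5 192.6]
wrist px [253.3 184.2] [252.8 226.6] [252.5 259.4]
195 [472, 477, 476, 477, 477, 475, 477, 465, 442, 375, 304, 280, 320, 387, 424, 409, 374, 319, 266, 242, 251, 273]
200 [493, 494, 493, 491, 488, 491, 488, 474, 428, 349, 287, 254, 227, 189, 163, 167, 171, 178, 166, 178, 175, 176]
205 [436, 447, 472, 489, 495, 493, 489, 467, 408, 323, 277, 255, 231, 221, 197, 187, 188, 180, 174, 178, 181, 168]
210 [477, 481, 479, 482, 479, 476, 470, 429, 362, 294, 261, 246, 243, 247, 251, 250, 245, 252, 246, 249, 257, 244]
215 [486, 489, 482, 481, 478, 478, 458, 407, 325, 283, 263, 255, 271, 281, 293, 303, 304, 301, 304, 314, 312, 291]
220 [484, 481, 476, 476, 475, 461, 428, 366, 295, 292, 328, 362, 360, 325, 295, 274, 264, 255, 251, 256, 266, 293]
224 [478, 481, 478, 481, 478, 470, 425, 350, 290, 315, 389, 446, 466, 466, 471, 470, 473, 484, 481, 482, 483, 489]
227 [483, 483, 484, 480, 478, 474, 465, 449, 429, 425, 442, 462, 465, 471, 467, 467, 466, 470, 470, 471, 475, 482]

120 [215, 19
[... 837 characters left out ...]
 144, 158, 167, 203, 213, 226, 221, 218, 224, 223, 218, 221, 219, 223, 228, 221]
180 [203, 233, 244, 248, 251, 243, 245, 243, 246, 245, 241, 246, 241, 242, 241, 239, 238, 240, 240, 240, 233, 239, 241, 239, 241, 233, 238, 243, 273, 283]
190 [390, 382, 369, 378, 404, 523, 488, 413, 274, 195, 197, 203, 206, 214, 220, 215, 208, 236, 451, 536, 553, 558, 555, 557, 555, 557, 560, 556, 549, 553]
200 [441, 439, 454, 467, 470, 475, 470, 314, 199, 198, 206, 214, 209, 216, 211, 216, 218, 200, 266, 527, 567, 566, 565, 568, 567, 566, 567, 568, 569, 568]
210 [497, 488, 487, 494, 510, 541, 436, 267, 189, 200, 209, 221, 218, 220, 219, 214, 215, 210, 202, 303, 524, 560, 561, 566, 561, 560, 566, 564, 563, 565]
```

The wrist view has the shaft at column 252.9 against 253 predicted, and the handle top matches its prediction too. The foot is therefore straight below the TCP, at about TCP z minus 0.128.

Call:
{"api": "jog_arm", "payload": {"deltas": [{"gripper": 0, "offset": [0.0151, -0.0292, 0], "rotation": [0, 0, 0]}, {"gripper": 0, "offset": [0.0151, -0.0292, 0], "rotation": [0, 0, 0]}, {"gripper": 0, "offset": [0.0151, -0.0292, 0], "rotation": [0, 0, 0]}, {"gripper": 0, "offset": [0.0151, -0.0292, 0], "rotation": [0, 0, 0]}, {"gripper": 0, "offset": [0.0151, -0.0292, 0], "rotation": [0, 0, 0]}, {"gripper": 0, "offset": [0.0151, -0.0292, 0], "rotation": [0, 0, 0]}, {"gripper": 0, "offset": [0.0151, -0.0292, 0], "rotation": [0, 0, 0]}, {"gripper": 0, "offset": [0.0151, -0.0292, 0], "rotation": [0, 0, 0]}, {"gripper": 0, "offset": [0.0151, -0.0292, 0], "rotation": [0, 0, 0]}, {"gripper": 0, "offset": [0.0151, -0.0288, 0], "rotation": [0, 0, 0]}, {"gripper": 0, "offset": [0, 0, 0], "rotation": [0, 0, 0]}, {"gripper": 0, "offset": [0, 0, 0], "rotation": [0, 0, 0]}, {"gripper": 0, "offset": [0, 0, 0], "rotation": [0, 0, 0]}]}}

```text
clock: 11.25
position: [0.552, -0.0712, 0.2727]
ee_rot: [0.991, 0.131, -0.001, 0.0]
ft_force: [0.4, -0.5, -1.3]
grip_width: 0.152
grasp_force: 49.0
```

Run:
```python
from h import *
o=manip.get_obs(); im=imaging.camera("wrist"); cv2.imwrite("pics/w7.png",im); c=cam("wrist",o)
todelta([.552,-.0697,.275],np.radians(15)); print(o["position"],o["ft_force"])
P=np.array(o["position"]); print("bush px",proj(c,[.552,-.0697,.104]).round(1),"foot px",proj(c,P-[0,0,.128]).round(1))
h=cv2.cvtColor(im,cv2.COLOR_BGR2HSV); m=cv2.inRange(h,(18,110,60),(32,255,255)); m[:,:200]=0;m[:,300:]=0
n,_,st,ce=cv2.connectedComponentsWithStats(m)
for i in range(1,n):
    if st[i,4]>30: print(ce[i].round(1),st[i])
cv2.imwrite("pics/w7b.png",np.clip(cv2.resize(im[120:300,160:350],(633,600),interpolation=cv2.INTER_CUBIC)*1.5,0,255).astype(np.uint8))
```

```text
tool delta [ 0.0004 -0.0017 -0.0022] yaw 0.2613 tilt [-1.e-03  1.e-04 -1.e+00]
rot z deg -0.03
[ 0.55198596 -0.07122085  0.27267952] [ 0.40778717 -0.51877666 -1.26896562]
bush px [251.9 174.7] foot px [253.2 184. ]
[252.2 174.2] [240 164  25  22 411]
```

View pics/w7b.png

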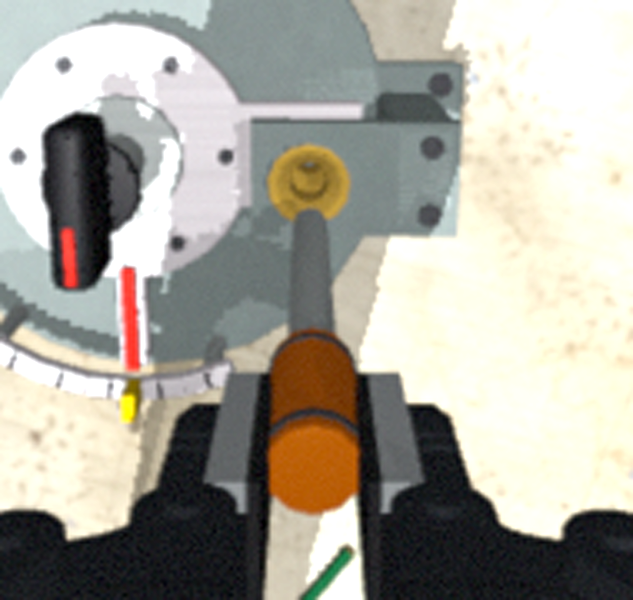

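The view shows the bush at (310,183) in the crop and the shaft foot just in front of it at (311,212), with the red pointer in line with the yellow mark. I shift 1.5 mm in tool -y and go down slowly.

Call:
{"api": "jog_arm", "payload": {"deltas": [{"gripper": 0, "offset": [0.0004, -0.0015, 0.008], "rotation": [0, 0, 0]}, {"gripper": 0, "offset": [0, 0, 0.008], "rotation": [0, 0, 0]}, {"gripper": 0, "offset": [0, 0, 0.008], "rotation": [0, 0, 0]}, {"gripper": 0, "offset": [0, 0, 0.008], "rotation": [0, 0, 0]}, {"gripper": 0, "offset": [0, 0, 0.006], "rotation": [0, 0, 0]}, {"gripper": 0, "offset": [0, 0, 0.006], "rotation": [0, 0, 0]}, {"gripper": 0, "offset": [0, 0, 0.006], "rotation": [0, 0, 0]}, {"gripper": 0, "offset": [0, 0, 0], "rotation": [0, 0, 0]}, {"gripper": 0, "offset": [0, 0, 0], "rotation": [0, 0, 0]}]}}

```text
clock: 12.2
position: [0.5524, -0.0684, 0.2234]
ee_rot: [0.991, 0.131, 0.0, 0.0]
ft_force: [-0.6, -0.3, -1.0]
grip_width: 0.156
grasp_force: 49.0
```

Call:
{"api": "jog_arm", "payload": {"deltas": [{"gripper": 0, "offset": [0, 0, 0.006], "rotation": [0, 0, 0]}, {"gripper": 0, "offset": [0, 0, 0.006], "rotation": [0, 0, 0]}, {"gripper": 0, "offset": [0, 0, 0.006], "rotation": [0, 0, 0]}, {"gripper": 0, "offset": [0, 0, 0.006], "rotation": [0, 0, 0]}, {"gripper": 0, "offset": [0, 0, 0.004], "rotation": [0, 0, 0]}, {"gripper": 0, "offset": [0, 0, 0], "rotation": [0, 0, 0]}, {"gripper": 0, "offset": [0, 0, 0], "rotation": [0, 0, 0]}]}}

```text
clock: 12.9
position: [0.5524, -0.0684, 0.1953]
ee_rot: [0.991, 0.131, 0.0, -0.0]
ft_force: [0.5, -0.2, -1.3]
grip_width: 0.158
grasp_force: 49.0
```

No contact force, and the foot should be at about z 0.067. Next is the lower bushing.

Call:
{"api": "jog_arm", "payload": {"deltas": [{"gripper": 0, "offset": [0, 0, 0.005], "rotation": [0, 0, 0]}, {"gripper": 0, "offset": [0, 0, 0.005], "rotation": [0, 0, 0]}, {"gripper": 0, "offset": [0, 0, 0.005], "rotation": [0, 0, 0]}, {"gripper": 0, "offset": [0, 0, 0.005], "rotation": [0, 0, 0]}, {"gripper": 0, "offset": [0, 0, 0], "rotation": [0, 0, 0]}, {"gripper": 0, "offset": [0, 0, 0], "rotation": [0, 0, 0]}]}}

```text
clock: 13.5
position: [0.5524, -0.0684, 0.1752]
ee_rot: [0.991, 0.131, -0.0, -0.0]
ft_force: [0.2, -0.3, -1.2]
grip_width: 0.155
grasp_force: 49.0
```

Call:
{"api": "jog_arm", "payload": {"deltas": [{"gripper": 0, "offset": [0, 0, 0.005], "rotation": [0, 0, 0]}, {"gripper": 0, "offset": [0, 0, 0.005], "rotation": [0, 0, 0]}, {"gripper": 0, "offset": [0, 0, 0.005], "rotation": [0, 0, 0]}, {"gripper": 0, "offset": [0, 0, 0.005], "rotation": [0, 0, 0]}, {"gripper": 0, "offset": [0, 0, 0.003], "rotation": [0, 0, 0]}, {"gripper": 0, "offset": [0, 0, 0], "rotation": [0, 0, 0]}, {"gripper": 0, "offset": [0, 0, 0], "rotation": [0, 0, 0]}, {"gripper": 0, "offset": [0, 0, 0], "rotation": [0, 0, 0]}, {"gripper": 0, "offset": [0, 0, 0], "rotation": [0, 0, 0]}]}}

```text
clock: 14.4
position: [0.5525, -0.0683, 0.1525]
ee_rot: [0.991, 0.131, 0.0, 0.0]
ft_force: [0.3, 0.1, -0.3]
grip_width: 0.154
grasp_force: 49.0
```

Run:
```python
from h import *
o=manip.get_obs(); im=imaging.camera("wrist"); s=imaging.camera("scene"); c=cam("wrist",o); P=np.array(o["position"])
print(P,o["ft_force"],o["joint_velocities"].round(3))
print("handle top pred",(proj(c,P+[0,0,.022])-[160,150]).round(1)*3, "scene foot", proj(cam("scene"),P-[0,0,.128]))
x,y=proj(cam("scene"),P-[0,0,.06]).astype(int)
a=cv2.resize(s[y-50:y+50,x-40:x+40],(320,400),interpolation=cv2.INTER_CUBIC)
b=cv2.resize(im[150:300,160:310],(450,450),interpolation=cv2.INTER_CUBIC)
out=np.zeros((450,770,3),np.uint8); out[:400,:320]=a; out[:,320:]=b; print(x,y)
cv2.imwrite("pics/c8.png",np.clip(out*1.5,0,255).astype(np.uint8))
```

```text
[ 0.55248976 -0.06834188  0.15251228] [ 0.28092493  0.1427496  -0.28341098] [ 0.001  0.     0.002  0.001 -0.     0.001  0.002]
handle top pred [277.5 326.4] scene foot [264.2153288 212.962309 ]
264 195
```

View pics/c8.png

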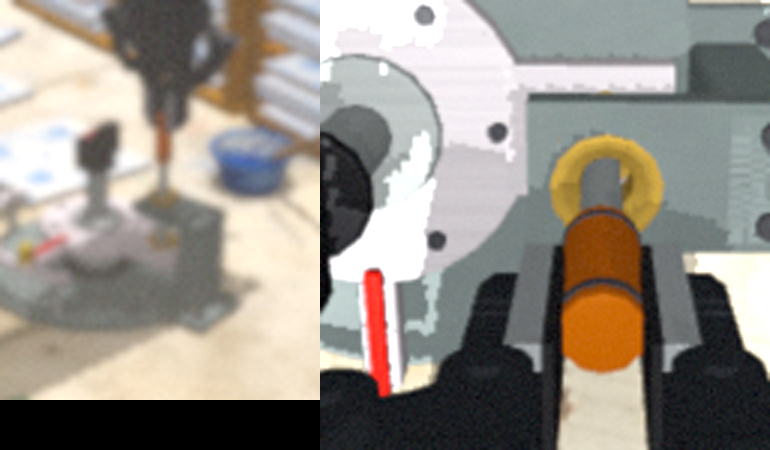

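The crop shows the shaft inside the upper bushing at (600,185). The handle top is at (602,331) against (598,326) predicted, so the pin has not slipped. The red pointer is still on zero and there is no side force, so I hand in.

```bash
python3 -c "
from workcell import workorder
print(workorder.hand_in())"
```

```text
the job is handed in; nothing more can be done
None
```

Handed in at about 14.5 s with the plate at zero and the pin held upright through both bushings, foot at about z 0.025 by calculation and no contact force; the hand-in gave no verdict, and I viewed 11 pictures, one over the limit of 10.

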